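# Set the chocolate melter to its melting click and switch it on

## Robot

A 6-joint arm with a two-finger parallel gripper is mounted at the origin on the work surface. World frame = base frame: x ahead of the robot, y to its left, z up, the work surface at z = 0. Lengths are in m, angles in degrees, forces in N, time in s.
With the tool pointing down it reaches from about 0.3 to 0.75 m from the base axis. Payload 8.5 kg.
Tool frame: the origin (TCP) lies on the centre line of the jaws, within the pads' length; the fingertips stand 19 mm ahead of it and the grasp point (between the pads) is the TCP; z points along the fingers, x is the direction in which the jaws open and shut, and the axes are right-handed (so a half turn about z gives the same grasp; the last joint's range is limited). The gripper opens to 85 mm and grips with 20 to 120 N. Pads are 22 mm wide; open, the fingers measure 114 mm over their backs; the gripper's body (76 mm by 85 mm) begins 54 mm behind the grasp point. The pads swing forward as they close: fully open they stand 13 mm farther back than shut.
Start: joints at [-80.174, 21.807, 74.336, -0, 83.858, -12.336], TCP at [0.207, -0.509, 0.25] pointing down, gripper open.
Joint ranges: [-178.18, 178.18], [-50.72, 133.34], [12.68, 142.11], [-81.47, 261.47], [9.98, 163.14], [-165.26, 165.26]. Speed limits (degrees/s): [136.94, 136.94, 180, 180, 180, 180].

## Interface

Orientations are given as a 3x3 rotation matrix whose columns are the frame's x, y, z axes.
In Python, from rig import env, cams, order gives the robot as it stands.
- The arm moves only by the tool step_arm, never from a script. Its argument "steps" is a list of rows, each an object with "xyz": the shift along the tool's x, y, z normalised to -1 to 1, where 1 is 0.04 m, a list of three; "turn": the turn, a rotation vector about the tool's x, y, z normalised to -1 to 1, where 1 is 0.08 rad, a list of three; "gripper": the gripper command: -1 is shut, 1 is fully open, values between are in proportion. A call has 1 to 20 rows; each row shifts and turns the commanded pose from where the row before left it, along the tool's axes as they then stand; what a row does not reach is not made up. A row lasts 1/12 s, in which the tool goes at most 41.7 mm and 7.16 degrees, less where a joint would pass 70% of its speed; a pose out of reach is approached as far as the arm can. A call with a number of a shift or a turn outside -1 to 1 is refused whole. A call with a gripper value outside its range is refused whole. The fingers move at their own pace and stop on an object; "squeeze" is the grip in N (left out, the last holds). Time passes only in rows, so rows that do not move let the fingers close. It gives the time, the measured TCP pose, the force and the opening at its end, in the units of the state.
- env.observe(): the state, without advancing time (a new reading comes with each control period).
- cams.get_image(name): name is "scene" or "top"; returns (picture, depth): 480x640x3 uint8, red, green, blue; 480x640 float32, m along the optical axis (not along the pixel's ray), 0 where there is no reading.
- cams.camera_info(name): a dict with "fx", "fy", "cx", "cy" (pixels), "extrinsics" (4x4, takes a point from camera to world coordinates). Camera axes: x right, y down, z forward; pixel columns grow to the right and rows downward; lengths in m; the calibration is good to about 2 mm. A picture is of the moment at which its call begins. camera_info takes no time and is no camera call.
- order.close_job(): hands the job in, once; it reports no verdict.
The state is a dict: "time_s": time; "q": joint angles; "qvel": joint speeds; "joint_efforts": joint torques, N m; "position": TCP position; "tool_rot": TCP orientation; "ft_force": force on the tool from outside, world axes, zero at the start; "wrist_torque": the same for the moment, N m; "grip_width": finger opening in m.
Only numpy, scipy, OpenCV 4.12 (cv2) and the standard library are available. Lean on these libraries where they do the work, as an engineer would, in place of code of your own. Each camera call takes 0.05 s, during which the arm holds its last target. There are 200 camera calls.

## Task

Start the chocolate melter, touching it with the fingertips only. Roll the top of the knurled black thermostat wheel towards the green rocker switch, click by click, until its red bar has clicked in between the two white index marks, and press the end of the green rocker that bears the white bar (the far end, away from the wheel) so that it snaps down. Pick nothing up: the lid stays on the melter and everything standing around it stays where it is.

Things in the scene. Friction and masses are not known exactly. Their poses are not given: they have to be found in the camera images.
- wheel_top (a point): Top line of the thermostat wheel: black, knurled, 70 mm diameter, 26 mm wide, edge-on in a slot of the control deck, axle level. Point at mid-width, 14 mm above the deck, 139 mm above the bench. Fixed to the melter: x level, across the axle, towards the rocker; y along the axle; z up. Turned by a fingertip pressed on its top and drawn along x. White index marks flank this point.
- thermostat (a joint): Wheel angle, rad; grows as its top moves to +x, towards the rocker. Detents 0.419 apart (14.7 mm of rim): 0 white bar, 0.419 one dot, 0.838 two dots, 1.257 red bar across the rim (melting), 1.676 three dots; stops just beyond the outer two. Let go, it falls into the nearest; about 2 N along the rim takes it over the crest half-way between. Starts at one or two dots.
- rocker_mid (a point): Above the middle of the green rocker switch on the deck, 105 mm along +x from wheel_top, 137 mm above the bench, level with the rocker's top there; same axes. 40 mm long (x), 24 mm wide, pivot 6 mm below this point. Off, its +x end (white bar) stands 4 mm up. 3 to 4 N down, 15 mm along +x, takes it over centre; then it snaps down by itself. Black bezel round it, 8 mm below.
- rocker (a joint): Angle of the rocker, rad: 0 off (+x end up), 0.4 on (+x end down); over-centre at 0.2, it rests only at the two ends.
- lid_top (a point): Top of the black knob (34 mm diameter, 28 mm high) in the middle of the loose steel lid (222 by 294 mm, 15 mm thick) that covers the melter's well; 31 mm above the wheel's top, 213 mm from the wheel's middle.
- melter: White chocolate melter, 260 mm (x) by 420 mm (y), fixed; origin under its centre. Grey control deck, 125 mm high, on the last 100 mm of its -y end: wheel 45 mm to -x, rocker 60 mm to +x of the deck's middle. Beside each flank of the wheel, 1.5 mm off, a black guard cheek 70 mm long, 6 mm thick, 5 mm lower than the wheel's top, so that the wheel cannot be pinched.
- jar: Loose amber jar with a yellow cap, 56 mm diameter, 85 mm high, beside the control deck; origin under its centre.
- spatula: Loose spatula with a red handle, 260 mm long, lying flat right of the jar; origin under its middle, x towards the blade.
- bowl: Loose steel bowl, 130 mm diameter, 65 mm high; origin under its centre.
- cake_ring: Loose open cake ring of metal, 150 mm diameter, 50 mm high; origin at the centre of its lower rim.
- tub: Loose white tub with an orange lid, 104 mm diameter, 120 mm high; origin under its centre.
- brush: Loose pastry brush, 180 mm long, lying flat; origin under its middle, x towards the bristles.

How it is judged (in metres and radians):
At the end, for the whole second after the job is handed in: The wheel rests in the red-bar detent (1.257 rad, within 0.08 rad), the rocker is snapped on (above 0.33 rad), and the lid and every bystander are within 20 mm of where they started (value of joint thermostat between 1.177 and 1.337 rad and velocity of joint thermostat between -0.1 and 0.1 rad/s and value of joint rocker above 0.33 rad and distance of each of lid_top, jar, spatula, bowl, cake_ring, tub, brush from where it was at the start of the episode below 0.02 m); the robot touches nothing.
It fails at once if the lid is lifted or shifted by more than 20 mm (distance of lid_top from where it was at the start of the episode above 0.02 m).
It fails at once if a thing standing around the melter is lifted, carried, tipped or shifted by more than 20 mm (distance of any of jar, spatula, bowl, cake_ring, tub, brush from where it was at the start of the episode above 0.02 m).
It also fails if it takes over 45 s, if anything falls off the work surface, if the arm or the gripper's body presses on something with over 40 N, if the wrist force passes 120 N, or if a joint passes its speed limit or range.

## Working session

There is one attempt and no reset: what is moved stays moved. The work goes in short steps, Python scripts to look and compute and a tool call to move; the robot and the scene stay as the last step left them, time stands still between calls to the robot, and variables do not carry over. Pictures are saved under pics/ and viewed, about 8 in all and at most 12, crops included, and the job is handed in when it is done.

Besides the shell and the picture viewer there is one more tool, called after "Emit:" in YAML: its name, and indented under it one key for each argument. step_arm: Moves the arm, as the interface text tells. Scaled input: -1 to 1 covers 0.04 m each way for a shift and 0.08 rad each way for a turn. Its arguments: {"type":"object","properties":{"steps":{"type":"array"},"squeeze":{"type":"number"}},"required":["steps"]}

```bash
mkdir -p pics
cat > h.py <<'E'
import numpy as np, cv2
from rig import env, cams, order
def grab(n,tag):
    im,d=cams.get_image(n); cv2.imwrite(f'pics/{tag}.png',im[:,:,::-1]); np.save(f'pics/{tag}.npy',d); return im,d
def pt(n,d,u,v,z=None):
    c=cams.camera_info(n);E=np.array(c['extrinsics'])
    r=np.array([(u-c['cx'])/c['fx'],(v-c['cy'])/c['fy'],1.])
    if z is not None:
        w=E[:3,:3]@r; return E[:3,3]+w*(z-E[2,3])/w[2]
    p=np.median(d[int(v)-1:int(v)+2,int(u)-1:int(u)+2])
    return E[:3,:3]@(r*p)+E[:3,3]
E
python3 - <<'E'
from h import *
for n in('scene','top'):
    grab(n,n+'0'); c=cams.camera_info(n); print(n,c['fx'],np.round(c['extrinsics'],3).tolist())
s=env.observe(); print(s['time_s'],s['position'],np.round(s['tool_rot'],3),s['ft_force'],s['grip_width'])
E
```

```text
scene 475.6715887080395 [[-0.4, 0.715, -0.574, 1.392], [0.916, 0.302, -0.263, 0.381], [-0.014, -0.631, -0.776, 1.231], [0.0, 0.0, 0.0, 1.0]]
top 455.3283212081925 [[0.022, -0.987, 0.161, 0.309], [-1.0, -0.02, 0.016, -0.013], [-0.013, -0.162, -0.987, 1.592], [0.0, 0.0, 0.0, 1.0]]
0.1 [ 0.20740989 -0.5091265   0.24979711] [[ 0.377 -0.926 -0.   ]
 [-0.926 -0.377  0.001]
 [-0.001 -0.    -1.   ]] [0.09572246 0.46251827 1.54112683] 0.08531824279420389
```

View pics/top0.png

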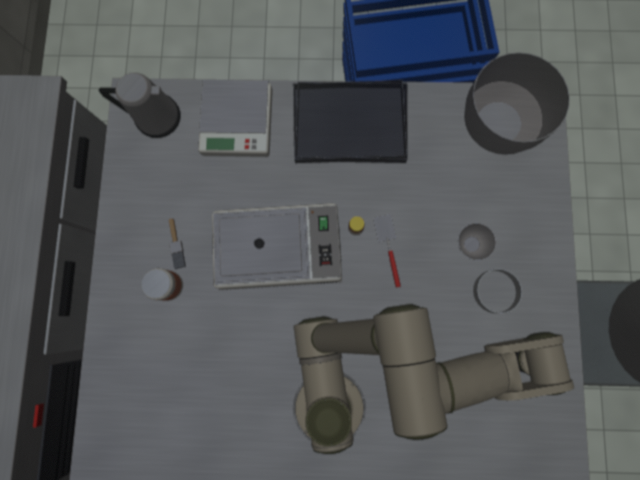

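View pics/scene0.png

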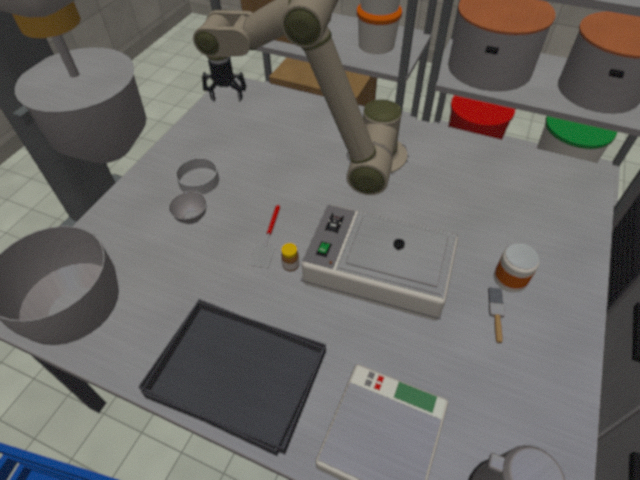

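The top picture shows the wheel near (325,255), the rocker at (323,223), the lid knob at (259,243) and the jar at (357,225). I'll enlarge the control deck from both cameras.

Run:
```python
from h import *
a=cv2.imread('pics/top0.png')[200:290,295:375]; b=cv2.imread('pics/scene0.png')[195:285,295:375]
k=dict(fx=5,fy=5,interpolation=cv2.INTER_CUBIC)
cv2.imwrite('pics/c0.png',np.hstack([cv2.resize(a,None,**k),cv2.resize(b,None,**k)]))
d=np.load('pics/top0.npy')
for nm,u,v,z in [('wheel',325,255,.139),('rocker',323,223,.137),('knob',259,243,.17),('jar',357,224,.085),('c1',341,280,.125),('c2',336,205,.125),('c3',213,213,.1),('c4',217,288,.1)]:
    print(nm,pt('top',d,u,v).round(3),pt('top',d,u,v,z).round(4))
d=np.load('pics/scene0.npy')
for nm,u,v,z in [('wheel',335,222,.139),('rocker',325,248,.137),('knob',399,244,.17)]:
    print(nm,pt('scene',d,u,v).round(3),pt('scene',d,u,v,z).round(4))
```

```text
wheel [0.494 0.022 0.141] [0.494  0.0216 0.139 ]
rocker [0.599 0.031 0.137] [0.5991 0.0306 0.137 ]
knob [0.525 0.231 0.167] [0.5241 0.2307 0.17  ]
jar [ 0.608 -0.082  0.085] [ 0.6083 -0.0825  0.085 ]
c1 [ 0.422 -0.032  0.043] [ 0.4159 -0.0314  0.125 ]
c2 [ 0.693 -0.01   0.002] [ 0.663  -0.0105  0.125 ]
c3 [0.63  0.397 0.119] [0.6335 0.4024 0.1   ]
c4 [0.382 0.369 0.116] [0.383  0.3734 0.1   ]
wheel [0.502 0.027 0.136] [0.5046 0.0275 0.139 ]
rocker [0.606 0.038 0.135] [0.6075 0.0384 0.137 ]
knob [0.533 0.236 0.167] [0.5358 0.2368 0.17  ]
```

View pics/c0.png

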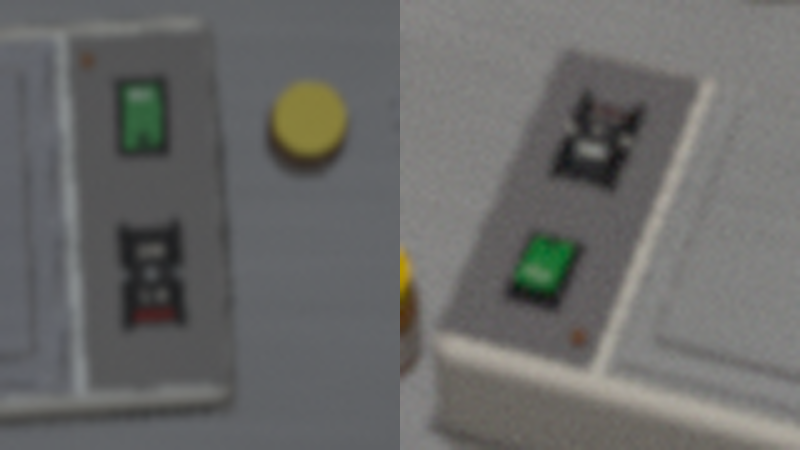

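```bash
cat >> h.py <<'E'
def rows(p=None,yaw=None):
    "remaining shift in tool axes (units of 40 mm) and turn (units .08 rad) to world p / tool-x yaw deg"
    s=env.observe();R=np.array(s['tool_rot']);P=np.array(s['position'])
    y=np.degrees(np.arctan2(R[1,0],R[0,0])); print('pos',P.round(4),'yaw',y.round(2),'F',np.round(s['ft_force'],2),'t',s['time_s'],'w',round(s['grip_width'],4),'tilt',R[:,2].round(3))
    if p is not None: print('tool shift/40mm',(R.T@(np.array(p)-P)/.04).round(3))
    if yaw is not None: print('turn z units',round(-np.radians((yaw-y+180)%360-180)/.08,2))
E
python3 - <<'E'
from h import *
for n,L in(('top',[(324.9,254.6,.134),(323.1,223,.129),(258.8,242.8,.17)]),('scene',[(334.4,222.6,.134),(323.6,248.4,.129),(399,243.5,.17)])):
    P=[pt(n,None,*l) for l in L]; w,r,k=P; d=r-w; e=k-w
    print(n,[p.round(4) for p in P],np.linalg.norm(d[:2]),np.degrees(np.arctan2(d[1],d[0])),np.linalg.norm(e[:2]),np.degrees(np.arctan2(e[1],e[0]))-77.8)
rows((.485,.022,.25),5)
E
```

```text
top [array([0.496 , 0.0221, 0.134 ]), array([0.6007, 0.0305, 0.129 ]), array([0.5247, 0.2314, 0.17  ])] 0.10510457711865752 4.61527516752818 0.21125144754180603 4.3833055838045
scene [array([0.5035, 0.0251, 0.134 ]), array([0.6047, 0.0327, 0.129 ]), array([0.5341, 0.2362, 0.17  ])] 0.10148153026292857 4.2837707030277 0.21328730341619898 3.9526937038145604
pos [ 0.2074 -0.5091  0.2498] yaw -67.84 F [0.1  0.46 1.54] t 0.1 w 0.0853 tilt [-0.     0.001 -1.   ]
tool shift/40mm [-9.6800e+00 -1.1435e+01  1.0000e-02]
turn z units -15.89
```

Emit:
step_arm:
  steps:
    - {"xyz": [-0.645,-0.762,0],"turn": [0,0,0],"gripper": -1}
    - {"xyz": [-0.645,-0.762,0],"turn": [0,0,0],"gripper": -1}
    - {"xyz": [-0.645,-0.762,0],"turn": [0,0,0],"gripper": -1}
    - {"xyz": [-0.645,-0.762,0],"turn": [0,0,0],"gripper": -1}
    - {"xyz": [-0.645,-0.762,0],"turn": [0,0,0],"gripper": -1}
    - {"xyz": [-0.645,-0.762,0],"turn": [0,0,0],"gripper": -1}
    - {"xyz": [-0.645,-0.762,0],"turn": [0,0,0],"gripper": -1}
    - {"xyz": [-0.645,-0.762,0],"turn": [0,0,0],"gripper": -1}
    - {"xyz": [-0.645,-0.762,0],"turn": [0,0,0],"gripper": -1}
    - {"xyz": [-0.645,-0.762,0],"turn": [0,0,0],"gripper": -1}
    - {"xyz": [-0.645,-0.762,0],"turn": [0,0,0],"gripper": -1}
    - {"xyz": [-0.645,-0.762,0],"turn": [0,0,0],"gripper": -1}
    - {"xyz": [-0.645,-0.762,0],"turn": [0,0,0],"gripper": -1}
    - {"xyz": [-0.645,-0.762,0],"turn": [0,0,0],"gripper": -1}
    - {"xyz": [-0.645,-0.762,0],"turn": [0,0,0],"gripper": -1}

```text
time_s: 1.35
position: [0.4853, 0.0237, 0.2502]
tool_rot: [[0.377, -0.926, -0.0], [-0.926, -0.377, -0.0], [-0.0, 0.0, -1.0]]
ft_force: [1.6, -0.3, -0.6]
grip_width: 0.0002
```

Emit:
step_arm:
  steps:
    - {"xyz": [0,0,0],"turn": [0,0,-1],"gripper": -1}
    - {"xyz": [0,0,0],"turn": [0,0,-1],"gripper": -1}
    - {"xyz": [0,0,0],"turn": [0,0,-1],"gripper": -1}
    - {"xyz": [0,0,0],"turn": [0,0,-1],"gripper": -1}
    - {"xyz": [0,0,0],"turn": [0,0,-1],"gripper": -1}
    - {"xyz": [0,0,0],"turn": [0,0,-1],"gripper": -1}
    - {"xyz": [0,0,0],"turn": [0,0,-1],"gripper": -1}
    - {"xyz": [0,0,0],"turn": [0,0,-1],"gripper": -1}
    - {"xyz": [0,0,0],"turn": [0,0,-1],"gripper": -1}
    - {"xyz": [0,0,0],"turn": [0,0,-1],"gripper": -1}
    - {"xyz": [0,0,0],"turn": [0,0,-1],"gripper": -1}
    - {"xyz": [0,0,0],"turn": [0,0,-1],"gripper": -1}
    - {"xyz": [0,0,0],"turn": [0,0,-1],"gripper": -1}
    - {"xyz": [0,0,0],"turn": [0,0,-1],"gripper": -1}
    - {"xyz": [0,0,0],"turn": [0,0,-1],"gripper": -1}
    - {"xyz": [0,0,0],"turn": [0,0,-0.8],"gripper": -1}

```text
time_s: 2.68
position: [0.4847, 0.0216, 0.25]
tool_rot: [[0.996, 0.084, -0.001], [0.084, -0.996, 0.0], [-0.001, -0.0, -1.0]]
ft_force: [-0.3, 0.3, -0.4]
grip_width: -0.0001
```

Run:
```python
from h import *
rows((.491,.022,.168),4.5)
```

```text
pos [0.4847 0.0216 0.25  ] yaw 4.81 F [-0.31  0.35 -0.37] t 2.6833 w -0.0001 tilt [-0.001  0.    -1.   ]
tool shift/40mm [0.159 0.003 2.05 ]
turn z units 0.07
```

Emit:
step_arm:
  steps:
    - {"xyz": [0.16,0,0.6],"turn": [0,0,0.07],"gripper": -1}
    - {"xyz": [0,0,0.6],"turn": [0,0,0],"gripper": -1}
    - {"xyz": [0,0,0.5],"turn": [0,0,0],"gripper": -1}
    - {"xyz": [0,0,0.3],"turn": [0,0,0],"gripper": -1}
    - {"xyz": [0,0,0.15],"turn": [0,0,0],"gripper": -1}
    - {"xyz": [0,0,0],"turn": [0,0,0],"gripper": -1}

```text
time_s: 3.18
position: [0.4908, 0.0221, 0.1632]
tool_rot: [[0.997, 0.074, -0.003], [0.074, -0.997, 0.001], [-0.003, -0.001, -1.0]]
ft_force: [-0.4, 0.3, 0.3]
grip_width: -0.0003
```

Run:
```python
from h import *
rows()
grab('top','t1');grab('scene','s1')
a=cv2.imread('pics/top0.png')
a=cv2.imread('pics/t1.png')[200:290,295:375]; b=cv2.imread('pics/s1.png')[175:265,295:375]
k=dict(fx=5,fy=5,interpolation=cv2.INTER_CUBIC)
cv2.imwrite('pics/c1.png',np.hstack([cv2.resize(a,None,**k),cv2.resize(b,None,**k)]))
```

```text
pos [0.4908 0.0221 0.1632] yaw 4.26 F [-0.37  0.27  0.33] t 3.1833 w -0.0003 tilt [-0.003  0.001 -1.   ]
```

View pics/c1.png

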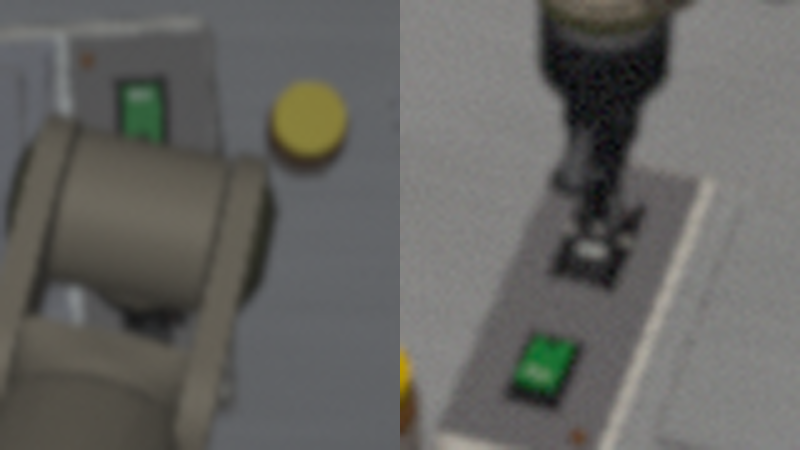

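The right half shows the shut fingertips just above the wheel's top line at about (597,225), with the white-bar detent mark showing in front at (592,247). They are in line across the axle. Next I descend to contact.

Emit:
step_arm:
  steps:
    - {"xyz": [0,0,0.05],"turn": [0,0,0],"gripper": -1}
    - {"xyz": [0,0,0.05],"turn": [0,0,0],"gripper": -1}
    - {"xyz": [0,0,0.025],"turn": [0,0,0],"gripper": -1}
    - {"xyz": [0,0,0],"turn": [0,0,0],"gripper": -1}

```text
time_s: 3.62
position: [0.4913, 0.022, 0.1594]
tool_rot: [[0.997, 0.074, 0.0], [0.074, -0.997, -0.0], [0.0, 0.0, -1.0]]
ft_force: [-0.2, 0.2, 0.2]
grip_width: 0.0002
```

Emit:
step_arm:
  steps:
    - {"xyz": [0,0,0.025],"turn": [0,0,0],"gripper": -1}
    - {"xyz": [0,0,0],"turn": [0,0,0],"gripper": -1}

```text
time_s: 3.78
position: [0.4913, 0.0221, 0.1583]
tool_rot: [[0.997, 0.074, -0.0], [0.074, -0.997, -0.0], [-0.0, 0.0, -1.0]]
ft_force: [-0.1, -0.6, 0.9]
grip_width: -0.0002
```

Emit:
step_arm:
  steps:
    - {"xyz": [0,0,0.025],"turn": [0,0,0],"gripper": -1}
    - {"xyz": [0,0,0],"turn": [0,0,0],"gripper": -1}

```text
time_s: 3.95
position: [0.4918, 0.0221, 0.1579]
tool_rot: [[0.997, 0.074, 0.002], [0.074, -0.997, -0.0], [0.002, 0.0, -1.0]]
ft_force: [0.3, 0.7, 4.0]
grip_width: -0.0001
```

Emit:
step_arm:
  steps:
    - {"xyz": [0,0,0.03],"turn": [0,0,0],"gripper": -1}
    - {"xyz": [0.05,0,0],"turn": [0,0,0],"gripper": -1}
    - {"xyz": [0.05,0,0],"turn": [0,0,0],"gripper": -1}
    - {"xyz": [0,0,0],"turn": [0,0,0],"gripper": -1}

```text
time_s: 4.28
position: [0.4964, 0.0224, 0.1578]
tool_rot: [[0.997, 0.074, 0.004], [0.074, -0.997, -0.0], [0.004, 0.001, -1.0]]
ft_force: [-1.9, 1.9, 12.6]
grip_width: 0.0001
```

Emit:
step_arm:
  steps:
    - {"xyz": [0.05,0,0],"turn": [0,0,0],"gripper": -1}
    - {"xyz": [0.05,0,0],"turn": [0,0,0],"gripper": -1}

```text
time_s: 4.45
position: [0.5004, 0.0227, 0.1578]
tool_rot: [[0.997, 0.074, 0.004], [0.074, -0.997, -0.0], [0.004, 0.001, -1.0]]
ft_force: [-0.1, 2.1, 11.1]
grip_width: 0.0004
```

Emit:
step_arm:
  steps:
    - {"xyz": [0.05,0,0],"turn": [0,0,0],"gripper": -1}
    - {"xyz": [0.05,0,0],"turn": [0,0,0],"gripper": -1}

```text
time_s: 4.62
position: [0.5047, 0.023, 0.1578]
tool_rot: [[0.997, 0.074, 0.005], [0.074, -0.997, -0.0], [0.005, 0.0, -1.0]]
ft_force: [0.6, 1.1, 9.7]
grip_width: 0.0004
```

The tangential force changed sign at about half a click, so the wheel followed. I'll lift and check.

Emit:
step_arm:
  steps:
    - {"xyz": [0.04,0,0],"turn": [0,0,0],"gripper": -1}
    - {"xyz": [0,0,-0.2],"turn": [0,0,0],"gripper": -1}
    - {"xyz": [-0.35,0,-0.2],"turn": [0,0,0],"gripper": -1}
    - {"xyz": [0,0,0],"turn": [0,0,0],"gripper": -1}

```text
time_s: 4.95
position: [0.4899, 0.0221, 0.1734]
tool_rot: [[0.997, 0.075, 0.001], [0.075, -0.997, -0.0], [0.001, 0.0, -1.0]]
ft_force: [1.4, 0.5, -0.5]
grip_width: 0.0001
```

Run:
```python
from h import *
rows((.491,.022,.159),4.5)
grab('scene','s2')
k=dict(fx=5,fy=5,interpolation=cv2.INTER_CUBIC)
cv2.imwrite('pics/c2.png',np.hstack([cv2.resize(cv2.imread(f'pics/{t}.png')[185:265,305:375],None,**k) for t in('s1','s2')]))
```

```text
pos [0.4899 0.0221 0.1734] yaw 4.27 F [ 1.36  0.47 -0.51] t 4.95 w 0.0001 tilt [ 0.001 -0.    -1.   ]
tool shift/40mm [0.027 0.004 0.359]
turn z units -0.05
```

View pics/c2.png

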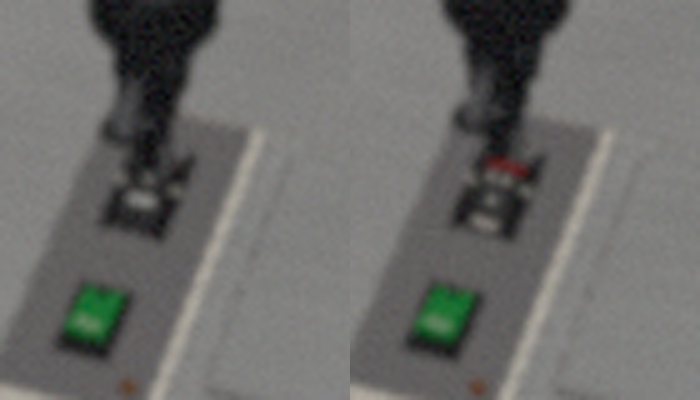

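The wheel moved one click. The white bar is now at (487,222), the single dot at (492,200), and the red bar stands one step behind the index at (508,165). I'll repeat the stroke.

Emit:
step_arm:
  steps:
    - {"xyz": [0.03,0,0.2],"turn": [0,0,0],"gripper": -1}
    - {"xyz": [0,0,0.15],"turn": [0,0,0],"gripper": -1}
    - {"xyz": [0,0,0.05],"turn": [0,0,0],"gripper": -1}
    - {"xyz": [0,0,0],"turn": [0,0,0],"gripper": -1}

```text
time_s: 5.33
position: [0.4941, 0.0221, 0.1577]
tool_rot: [[0.997, 0.074, 0.006], [0.074, -0.997, -0.0], [0.006, 0.001, -1.0]]
ft_force: [-1.3, 2.3, 21.5]
grip_width: -0.0001
```

Emit:
step_arm:
  steps:
    - {"xyz": [0.05,0,0],"turn": [0,0,0],"gripper": -1}
    - {"xyz": [0.05,0,0],"turn": [0,0,0],"gripper": -1}
    - {"xyz": [0.05,0,0],"turn": [0,0,0],"gripper": -1}

```text
time_s: 5.58
position: [0.4998, 0.0226, 0.1577]
tool_rot: [[0.997, 0.074, 0.005], [0.074, -0.997, -0.0], [0.005, 0.001, -1.0]]
ft_force: [-0.2, 2.1, 21.2]
grip_width: 0.0
```

Emit:
step_arm:
  steps:
    - {"xyz": [0.05,0,0],"turn": [0,0,0],"gripper": -1}
    - {"xyz": [0.05,0,0],"turn": [0,0,0],"gripper": -1}
    - {"xyz": [0.05,0,0],"turn": [0,0,0],"gripper": -1}
    - {"xyz": [0.04,0,0],"turn": [0,0,0],"gripper": -1}

```text
time_s: 5.92
position: [0.5077, 0.0232, 0.1573]
tool_rot: [[0.997, 0.074, 0.005], [0.074, -0.997, -0.0], [0.005, 0.0, -1.0]]
ft_force: [0.7, 2.3, 15.6]
grip_width: 0.0002
```

Emit:
step_arm:
  steps:
    - {"xyz": [0,0,-0.3],"turn": [0,0,0],"gripper": -1}
    - {"xyz": [0,0,-0.3],"turn": [0,0,0],"gripper": -1}
    - {"xyz": [0,0,0],"turn": [0,0,0],"gripper": -1}

```text
time_s: 6.17
position: [0.5065, 0.023, 0.1808]
tool_rot: [[0.997, 0.074, 0.002], [0.074, -0.997, -0.0], [0.002, 0.001, -1.0]]
ft_force: [0.8, -1.5, 0.8]
grip_width: -0.0
```

Run:
```python
from h import *
rows((.617,.0325,.168),4.5)
```

```text
pos [0.5065 0.023  0.1808] yaw 4.27 F [ 0.8  -1.5   0.84] t 6.1667 w -0.0 tilt [ 0.002 -0.    -1.   ]
tool shift/40mm [ 2.771 -0.031  0.324]
turn z units -0.05
```

Emit:
step_arm:
  steps:
    - {"xyz": [0.7,-0.01,0],"turn": [0,0,-0.05],"gripper": -1}
    - {"xyz": [0.7,-0.01,0],"turn": [0,0,0],"gripper": -1}
    - {"xyz": [0.7,-0.01,0],"turn": [0,0,0],"gripper": -1}
    - {"xyz": [0.67,0,0],"turn": [0,0,0],"gripper": -1}
    - {"xyz": [0,0,0.2],"turn": [0,0,0],"gripper": -1}
    - {"xyz": [0,0,0],"turn": [0,0,0],"gripper": -1}

```text
time_s: 6.67
position: [0.6158, 0.033, 0.1685]
tool_rot: [[0.997, 0.079, -0.005], [0.079, -0.997, 0.001], [-0.005, -0.001, -1.0]]
ft_force: [-1.0, -0.9, -1.0]
grip_width: -0.0002
```

Run:
```python
from h import *
rows((.617,.0325,.158),4.5)
grab('scene','s3');grab('top','t3')
k=dict(fx=5,fy=5,interpolation=cv2.INTER_CUBIC)
cv2.imwrite('pics/c3.png',np.hstack([cv2.resize(cv2.imread('pics/s3.png')[185:285,295:375],None,**k),cv2.resize(cv2.imread('pics/t3.png')[190:290,295:375],None,**k)]))
```

```text
pos [0.6158 0.033  0.1685] yaw 4.51 F [-1.01 -0.86 -1.  ] t 6.6667 w -0.0002 tilt [-0.005  0.001 -1.   ]
tool shift/40mm [0.03  0.016 0.262]
turn z units 0.0
```

View pics/c3.png

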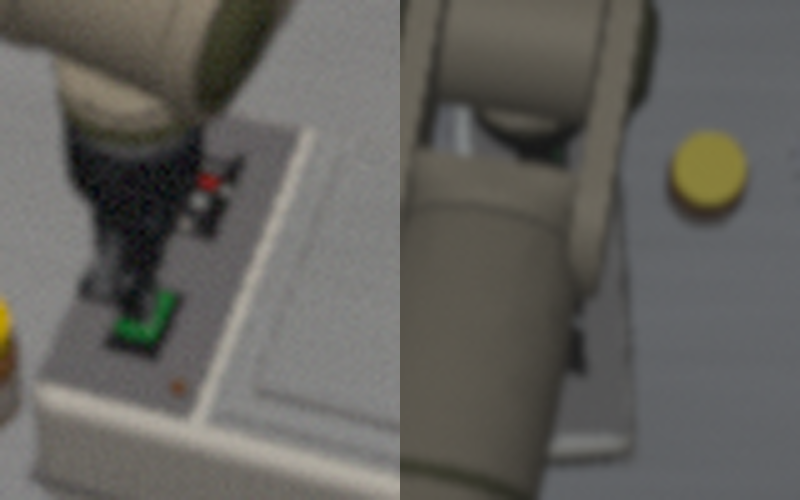

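The tip stands over the bar end of the rocker, and the red bar now sits at the index at (208,182) in the left crop. Now I press.

Emit:
step_arm:
  steps:
    - {"xyz": [0.02,0,0.1],"turn": [0,0,0],"gripper": -1}
    - {"xyz": [0,0,0.1],"turn": [0,0,0],"gripper": -1}
    - {"xyz": [0,0,0.05],"turn": [0,0,0],"gripper": -1}
    - {"xyz": [0,0,0],"turn": [0,0,0],"gripper": -1}

```text
time_s: 7.1
position: [0.6163, 0.0329, 0.1617]
tool_rot: [[0.997, 0.078, -0.001], [0.078, -0.997, 0.0], [-0.001, -0.0, -1.0]]
ft_force: [0.2, -0.0, -0.2]
grip_width: 0.0
```

Emit:
step_arm:
  steps:
    - {"xyz": [0,0,0.05],"turn": [0,0,0],"gripper": -1}
    - {"xyz": [0,0,0.05],"turn": [0,0,0],"gripper": -1}

```text
time_s: 7.27
position: [0.6172, 0.0329, 0.1586]
tool_rot: [[0.997, 0.078, 0.002], [0.078, -0.997, -0.0], [0.002, 0.0, -1.0]]
ft_force: [3.0, 0.9, 3.9]
grip_width: 0.0
```

Emit:
step_arm:
  steps:
    - {"xyz": [0,0,0.04],"turn": [0,0,0],"gripper": -1}
    - {"xyz": [0,0,0.04],"turn": [0,0,0],"gripper": -1}

```text
time_s: 7.43
position: [0.6171, 0.0329, 0.1551]
tool_rot: [[0.997, 0.078, 0.001], [0.078, -0.997, -0.0], [0.001, 0.0, -1.0]]
ft_force: [-0.0, 0.6, 0.2]
grip_width: -0.0001
```

Emit:
step_arm:
  steps:
    - {"xyz": [0,0,0.03],"turn": [0,0,0],"gripper": -1}
    - {"xyz": [0,0,0],"turn": [0,0,0],"gripper": -1}

```text
time_s: 7.6
position: [0.6169, 0.0329, 0.1542]
tool_rot: [[0.997, 0.078, 0.001], [0.078, -0.997, -0.0], [0.001, 0.0, -1.0]]
ft_force: [0.1, 0.3, 5.0]
grip_width: 0.0001
```

The force dropped to zero and then rose again at the end stop, so the rocker has snapped. I'll lift off, back away and check.

Emit:
step_arm:
  steps:
    - {"xyz": [0,0,-0.5],"turn": [0,0,0],"gripper": -1}
    - {"xyz": [0,0,-0.9],"turn": [0,0,0],"gripper": -1}
    - {"xyz": [0,0,-0.9],"turn": [0,0,0],"gripper": -1}
    - {"xyz": [-0.2,0.9,-0.3],"turn": [0,0,0],"gripper": -1}
    - {"xyz": [-0.2,0.9,0],"turn": [0,0,0],"gripper": -1}
    - {"xyz": [-0.2,0.9,0],"turn": [0,0,0],"gripper": -1}
    - {"xyz": [-0.2,0.9,0],"turn": [0,0,0],"gripper": -1}
    - {"xyz": [-0.2,0.9,0],"turn": [0,0,0],"gripper": -1}
    - {"xyz": [-0.2,0.9,0],"turn": [0,0,0],"gripper": -1}
    - {"xyz": [-0.2,0.9,0],"turn": [0,0,0],"gripper": -1}
    - {"xyz": [-0.2,0.9,0],"turn": [0,0,0],"gripper": -1}
    - {"xyz": [-0.2,0.9,0],"turn": [0,0,0],"gripper": -1}
    - {"xyz": [0,0,0],"turn": [0,0,0],"gripper": -1}

```text
time_s: 8.68
position: [0.5686, -0.3017, 0.2563]
tool_rot: [[0.997, 0.072, -0.002], [0.072, -0.997, -0.001], [-0.002, 0.0, -1.0]]
ft_force: [-1.0, -0.0, 0.5]
grip_width: -0.0003
```

Run:
```python
from h import *
rows()
grab('scene','s4');grab('top','t4')
k=dict(fx=5,fy=5,interpolation=cv2.INTER_CUBIC)
cv2.imwrite('pics/c4.png',np.hstack([cv2.resize(cv2.imread('pics/s4.png')[195:295,295:375],None,**k),cv2.resize(cv2.imread('pics/t4.png')[190:290,295:375],None,**k)]))
D=[cv2.absdiff(cv2.imread(f'pics/{n}0.png'),cv2.imread(f'pics/{n}4.png')) for n in('scene',)] if 0 else None
for a,b in(('top0','t4'),('scene0','s4')):
    d=cv2.absdiff(cv2.GaussianBlur(cv2.imread(f'pics/{a}.png'),(3,3),0),cv2.GaussianBlur(cv2.imread(f'pics/{b}.png'),(3,3),0)).max(2)
    n,_,st,_=cv2.connectedComponentsWithStats((d>40).astype('uint8')); print(a,[s.tolist() for s in st[1:] if s[4]>4])
```

```text
pos [ 0.5686 -0.3017  0.2563] yaw 4.15 F [-0.99 -0.    0.54] t 8.6833 w -0.0003 tilt [-0.002 -0.001 -1.   ]
top0 [[425, 185, 16, 19, 75], [428, 207, 35, 39, 520], [478, 219, 4, 4, 9], [462, 225, 11, 9, 26], [401, 235, 6, 6, 25], [433, 251, 11, 16, 61], [293, 259, 19, 24, 105], [320, 258, 7, 7, 26], [377, 261, 10, 13, 21], [392, 260, 8, 26, 95], [424, 267, 9, 12, 19], [363, 279, 36, 26, 149], [407, 281, 16, 21, 51], [352, 283, 7, 7, 19], [247, 291, 73, 82, 1928], [406, 304, 14, 7, 65], [385, 308, 10, 3, 23], [331, 313, 2, 3, 5], [353, 319, 27, 34, 323], [304, 323, 14, 17, 77], [311, 323, 50, 48, 949], [388, 323, 17, 30, 95], [415, 332, 144, 87, 999], [515, 351, 10, 21, 94], [523, 350, 25, 40, 319], [300, 357, 10, 6, 30], [370, 356, 9, 5, 23], [382, 360, 57, 80, 471], [568, 380, 3, 2, 5], [319, 382, 17, 13, 59], [270, 389, 5, 7, 21], [505, 388, 10, 5, 27], [495, 394, 6, 4, 12], [354, 424, 8, 16, 43], [440, 426, 6, 6, 11], [313, 445, 3, 4, 7], [323, 452, 12, 2, 21]]
scene0 [[243, 0, 86, 32, 1094], [333, 0, 4, 8, 16], [213, 10, 11, 21, 165], [265, 14, 67, 71, 1479], [225, 17, 14, 10, 80], [193, 21, 54, 80, 1528], [225, 29, 47, 18, 383], [291, 36, 3, 3, 6], [359, 42, 6, 8, 26], [228, 44, 25, 13, 199], [346, 53, 36, 44, 936], [298, 72, 16, 12, 89], [316, 73, 19, 17, 221], [376, 78, 18, 23, 236], [215, 87, 22, 16, 265], [185, 88, 110, 97, 3424], [325, 97, 43, 67, 1152], [239, 98, 3, 3, 7], [392, 118, 52, 72, 1874], [368, 122, 25, 38, 477], [347, 165, 42, 30, 968], [387, 165, 4, 6, 14], [331, 219, 8, 4, 19], [319, 251, 6, 3, 14]]
```

View pics/c4.png

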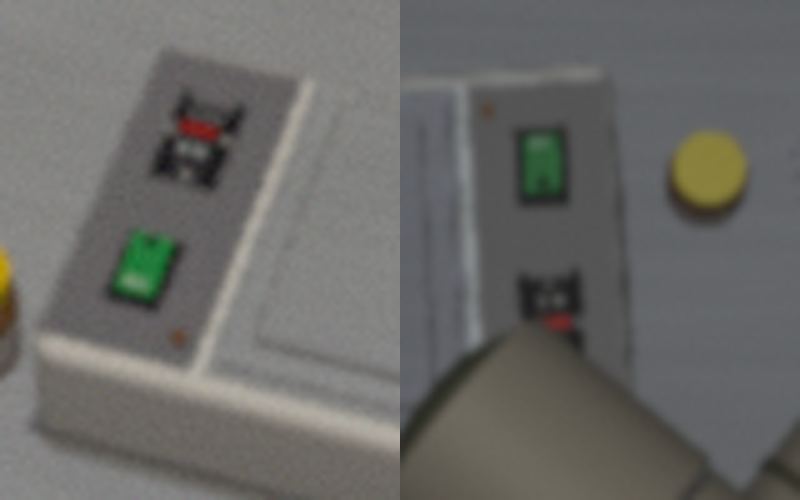

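Both goals show. The red bar at (200,130) lies between the white marks, and the rocker's bar end is down. In the scene picture nothing outside the arm changed except on the wheel and rocker, so I'm handing in.

```bash
python3 -c "
from rig import order
print(order.close_job())"
```

```text
the job is handed in; nothing more can be done
None
```

The chocolate melter is started and the job is handed in; no verdict was reported. I moved the wheel two clicks with the shut fingertips, from one dot to the red bar. I then pressed the white-bar end of the rocker until it snapped down, and drew the arm back clear at about 8.7 s.

- **Wheel:** in the last picture the red bar lies between the two white index marks.
- **Rocker:** the force rose to about 4 N, dropped to zero, then rose again at the end stop. The last picture shows its bar end down.
- **Lid and bystanders:** in the scene view the only changes apart from the arm were on the wheel and rocker. In the top view the arm hid part of the bench, so that view confirms less.
- **Disagreement:** the two cameras put the wheel about 8 mm apart. I used a value between them, and contact came at the expected height.
- **Contact force:** the second wheel stroke pressed harder than planned, about 21 N against about 10 N. That is below the 40 N limit, which applies to the arm and gripper body rather than the fingertips.

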